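Dial in the coffee grinder: zero the blank grind dial, count four clicks, lock it

TASK

Set the coffee grinder for the next brew. Its grind dial is blank, so turn it clockwise until you feel the burrs just meet at the end stop, without forcing it, then back it off counter-clockwise by exactly four clicks. Finally push the red lock slide fully home toward the dial so the setting cannot wander, let go, and leave the things standing round the grinder where they are.

Things in the scene. Friction and masses are not known exactly. Their poses are not given: they have to be found in the camera images.
- grinder: White coffee grinder, black base, fixed to the table, 272 (x) x 124 mm (y), its flat top 160 mm above the table. Origin: on the table under the dial's axis; x points to the machine's back, z up. Its top reaches 100 mm in front of the dial's axis (-x). A round hopper, 91 mm across, stands on the top behind the dial, axis at x = +122 mm, lid knob at 232 mm height.
- dial_top (a point): Centre of the top face of the grind dial: blank black upright round knob, 56 mm across, 28 mm high, fine ribs, no mark; free of other parts for 60 mm round its axis above its 3 mm high seat. The point is on the fixed machine and does not turn with the dial. Clockwise from above closes the burrs, counter-clockwise opens them. The dial is left two to five clicks open.
- dial_foot (a point): Point on the dial's axis at the grinder's flat top, 31 mm under dial_top. The dial has 18 clicks a turn (20 degrees each) and takes about 0.2 N m to get over a click; let go, it settles in the nearest notch. Notch zero is at the clockwise end stop: beyond it the torque climbs steadily instead of letting go, from 0.35 N m by about 1 N m per rad.
- burr_gap (a joint): Burr gap in m, inside the machine and not visible: 0 in notch zero, 0.00002 more for each click counter-clockwise, negative when pressed past zero; the burrs are jammed if the dial is forced 0.17 rad past notch zero (about 0.5 N m). Far finer than the measured value can show.
- lock (a joint): Travel of the lock slide in m: 0 to 0.002 as left (open), 0.012 fully home. It moves along the grinder's +x, toward the dial, with about 2.5 N friction and stays where it is left; its hidden bolt enters the click wheel only while the dial sits in a notch.
- lock_tab (a point): Top centre of the lock slide's red tab, 10 (x) x 24 (y) x 18 mm high, standing on the grinder's flat top; moves with the slide, from 80 mm (open) to 68 mm (home) in front of the dial's axis.
- black_mug: Black mug, 106 mm high, right of the grinder; loose, leave it alone. Origin under its middle.
- spread_tub: Yellow tub with grey rim, 80 mm across, 107 mm high, right of the grinder's back; loose, leave it alone. Origin under its middle.
- cocoa: Small jar with brown lid, 62 mm across, 77 mm high, left of the grinder; loose, leave it alone. Origin under its middle.

How it is judged:
On the way, in this order (a step that is already met when the one before it is completed fails the run):
1. the dial is turned clockwise until the burrs meet at the end stop (value of joint burr_gap below -1e-06 m), for 0.05 s.
2. the dial is backed off to the fourth click (value of joint burr_gap between 7.4e-05 and 8.6e-05 m), for 0.3 s.
3. the lock slide is pushed home (value of joint lock above 0.0105 m), for 0.1 s.
At the end, for the whole second after the job is handed in: The dial rests in the fourth notch from the end stop (burr gap 0.08 mm, within 0.006 mm, a third of a click), the lock slide is within 1.5 mm of fully home (more than 10.5 mm of its 12 mm), and the mug, the tub and the jar stand where they stood (within 20 mm) (all of step 2 and value of joint lock above 0.0105 m and distance of each of black_mug, spread_tub, cocoa from where it was at the start of the episode below 0.02 m); the robot touches nothing.
It fails at once if the burrs are jammed by forcing the dial more than 0.17 rad past notch zero (about 0.5 N m) (value of joint burr_gap below -9.7e-06 m).
It fails at once if the mug, the tub or the cocoa jar is shoved by more than 20 mm or tipped by more than 0.35 rad (distance of any of black_mug, spread_tub, cocoa from where it was at the start of the episode above 0.02 m or angle between any of black_mug, spread_tub, cocoa's own z axis and vertical above 0.35 rad).
It also fails if it takes over 72 s, if anything falls off the work surface, if the arm or the gripper's body presses on something with over 40 N, if the wrist force passes 120 N, or if a joint passes its speed limit or range.

ROBOT

A 6-joint arm with a two-finger parallel gripper is mounted at the origin on a cart in front of the work surface, level with it; the furniture and walls round the work are solid. World frame = base frame: x ahead of the robot, y to its left, z up, the work surface at z = 0. Lengths are in m, angles in rad, forces in N, time in s.
With the tool pointing down it reaches from about 0.25 to 0.8 m from the base axis. Payload 8.5 kg.
Tool frame: the origin (TCP) lies at the very end of the fingers, on their centre line; the grasp point (between the pads) lies 19 mm behind it; z points along the fingers, y is the line along which they close (so a half turn about z gives the same grasp; the last joint's range is limited). The gripper opens to 85 mm and grips with 20 to 120 N. Pads are 22 mm wide; open, the fingers measure 114 mm over their backs; the gripper's body (76 mm by 85 mm) begins 54 mm behind the grasp point. The pads swing forward as they close: fully open they stand 13 mm farther back than shut.
Start: joints at [1.209, 0.238, -0.013, 1.319, 0, 1.571], TCP at [0.186, 0.491, 0.231] pointing down, gripper open.
Joint ranges: [-2.66, 2.66], [-1.03, 1.9], [-1.14, 1.46], [-1.82, 2.27], [-1.45, 1.34], [-3.14, 3.14]. Speed limits (rad/s): [2.22, 2.22, 2.79, 3.14, 3.14, 3.14].

INTERFACE

Orientations are given as a 3x3 rotation matrix whose columns are the frame's x, y, z axes.
In Python, from cell import status, cams, bot gives the robot as it stands.
- The arm moves only by the shell command python3 -m jog 'ROWS' [FORCE]. ROWS is a JSON object of lists of equal length, an entry for each row: "gripper": the closure, from 0 (fully open) to 1 (shut); "offset": the shift along the tool's x, y, z in units of 0.15 m (1.0 is 0.15 m), a list of three; "turn": the turn, a rotation vector about the tool's x, y, z in units of 180 degrees (1.0 is 180 degrees), a list of three. A call has 1 to 20 rows; each row shifts and turns the commanded pose from where the row before left it, along the tool's axes as they then stand; what a row does not reach is not made up. A row lasts 1/8 s, in which the tool goes at most 62.5 mm and 10.7 degrees, less where a joint would pass 70% of its speed; a pose out of reach is approached as far as the arm can. A call with a number of a shift or a turn outside -1 to 1 is refused whole. A call with a gripper value outside its range is refused whole. The fingers move at their own pace and stop on an object; FORCE is the grip in N (left out, the last holds). Time passes only in rows, so rows that do not move let the fingers close. It gives the time, the measured TCP pose, the force, the opening and the grip force at its end, in the units of the state.
- status.observe(): the state, without advancing time (a new reading comes with each control period).
- cams.snapshot(name): name is "scene" or "top" or "wrist"; returns (picture, depth): 480x640x3 uint8, red, green, blue; 480x640 float32, m along the optical axis (not along the pixel's ray), 0 where there is no reading.
- cams.camera_info(name): a dict with "mtx" (3x3 intrinsics, pixels), "pose" (4x4, takes a point from camera to world coordinates); the wrist camera has in their place "tool_from_camera" (4x4, takes a point from camera to tool coordinates, whose origin is the TCP and whose axes are the flange's). Camera axes: x right, y up, looking along -z (the intrinsics and any distortion apply to the point x, -y, -z); pixel columns grow to the right and rows downward; lengths in m; the calibration is good to about 2 mm. A picture is of the moment at which its call begins: read the wrist's pose just before it. camera_info takes no time and is no camera call.
- bot.hand_in(): hands the job in; it is judged then, once.
Trained networks look in the newest picture that a camera, given by its name, has taken for a name from the list of things; names that differ only in an ending like _2 or _b are one class to them, and where a whole thing is asked for, a point or a joint stands for the part that bears it (a point fixed in the world has none). Each returns a list of dicts, best first, with "p" (0 to 1); they miss things now and then, are a little off and sometimes report something else, mostly with a low value. They report only what shows in the picture. A call takes as long as a camera call.
- cams.boxes_of(camera, label): "xy" ([column, row] as shares, 0 to 1, of the picture: columns of its width, rows of its height, amid what is visible of it).
The state is a dict: "clock": time; "q": joint angles; "qd": joint speeds; "joint_torque": joint torques, N m; "tool_pos": TCP position; "orientation": TCP orientation; "force": force on the tool from outside, world axes, zero at the start; "ft_torque": the same for the moment, N m; "grip_width": finger opening in m; "gripper_force": force on a finger pad.
Only numpy, scipy, OpenCV 4.12 (cv2) and the standard library are available. Lean on these libraries where they do the work, as an engineer would, in place of code of your own. Each camera call takes 0.05 s, during which the arm holds its last target. There are 200 camera calls.

## Working session

There is one attempt and no reset: what is moved stays moved. The work goes in short steps, Python scripts to look and compute and a shell command to move; the robot and the scene stay as the last step left them, time stands still between calls to the robot, and variables do not carry over. Pictures are saved under pics/ and viewed, at most 10 in all, crops included, and the job is handed in when it is done.

```bash
mkdir -p pics; ls; cat > h.py <<'E'
import numpy as np, cv2
from cell import status, cams, bot
def world(cam,u,v,d,st=None):
    i=cams.camera_info(cam);K=np.array(i["mtx"])
    p=np.array([(u-K[0,2])/K[0,0]*d,-(v-K[1,2])/K[1,1]*d,-d,1])
    if cam=="wrist":
        T=np.eye(4);T[:3,:3]=st["orientation"];T[:3,3]=st["tool_pos"]
        return (T@np.array(i["tool_from_camera"])@p)[:3]
    return (np.array(i["pose"])@p)[:3]
def save(n,im): cv2.imwrite("pics/"+n,cv2.cvtColor(im,cv2.COLOR_RGB2BGR))
E
python3 - <<'E'
from h import *
st=status.observe();print({k:np.round(v,3).tolist() for k,v in st.items()})
for c in("scene","top"):
    im,d=cams.snapshot(c);save(c+"1.png",im)
    print(c,{k:np.round(v,3).tolist() for k,v in cams.camera_info(c).items()})
    for l in("grinder","dial_top","lock_tab","black_mug","spread_tub","cocoa"):
        for b in cams.boxes_of(c,l)[:2]:
            u,v=b["xy"][0]*640,b["xy"][1]*480
            dd=d[int(v),int(u)];print(l,round(b["p"],2),round(u),round(v),dd,np.round(world(c,u,v,dd),3))
E
```

```text
pics
{'clock': 0.0, 'q': [1.209, 0.239, -0.014, 1.319, -0.0, 1.571], 'qd': [0.0, 0.001, -0.001, 0.002, -0.0, 0.0], 'joint_torque': [0.0, -53.878, 34.644, 0.018, -0.0, 0.0], 'tool_pos': [0.186, 0.491, 0.231], 'orientation': [[-0.935, 0.354, -0.0], [0.354, 0.935, -0.001], [-0.0, -0.001, -1.0]], 'force': [0.156, 0.138, -0.815], 'ft_torque': [0.008, 0.025, 0.022], 'gripper_force': 0.0, 'grip_width': 0.085}
scene {'mtx': [[457.246, 0.0, 317.619], [0.0, 457.246, 242.891], [0.0, 0.0, 1.0]], 'pose': [[-0.393, -0.621, 0.678, 1.19], [0.92, -0.264, 0.291, 0.284], [-0.001, 0.738, 0.675, 0.705], [0.0, 0.0, 0.0, 1.0]]}
top {'mtx': [[454.436, 0.0, 311.522], [0.0, 454.436, 241.349], [0.0, 0.0, 1.0]], 'pose': [[-0.014, 0.794, -0.608, 0.084], [-1.0, -0.016, 0.002, -0.006], [-0.008, 0.608, 0.794, 0.791], [0.0, 0.0, 0.0, 1.0]]}
grinder 0.7 328 266 0.740877 [ 0.502 -0.034  0.178]
dial_top 0.88 332 268 0.7419687 [ 0.5   -0.039  0.175]
lock_tab 0.48 358 293 0.7087878 [ 0.45  -0.079  0.178]
lock_tab 0.21 330 267 0.74440217 [ 0.503 -0.036  0.174]
black_mug 0.93 404 269 0.90732723 [ 0.59  -0.191  0.036]
spread_tub 0.62 378 228 0.88238025 [ 0.64  -0.137  0.105]
cocoa 0.97 274 307 0.80970144 [0.485 0.062 0.077]
```

View both.

View pics/top1.png

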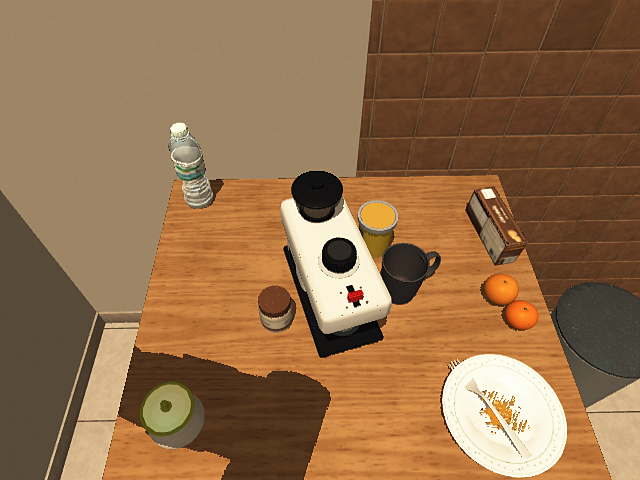

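View pics/scene1.png

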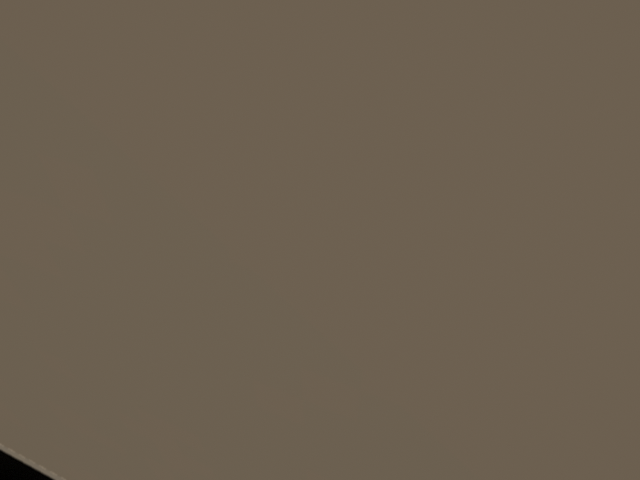

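The top view shows the grinder, with the dial at about (340,253), the red tab at (355,296) and the hopper at (318,187). The cocoa is at (276,305), the mug at (404,270) and the tub at (378,228). The scene camera sees only a wall, so the second view has to come from the wrist.

```bash
cat > seg.py <<'E'
from h import *
def cloud(c,d,st=None):
    v,u=np.mgrid[0:480,0:640];i=cams.camera_info(c);K=np.array(i["mtx"])
    p=np.stack([(u-K[0,2])/K[0,0]*d,-(v-K[1,2])/K[1,1]*d,-d,np.ones_like(d)],-1)
    if c=="wrist":
        T=np.eye(4);T[:3,:3]=st["orientation"];T[:3,3]=st["tool_pos"];T=T@np.array(i["tool_from_camera"])
    else: T=np.array(i["pose"])
    return (p@T.T)[...,:3]
def report(im,d,P):
    im=im.astype(int);R,G,B=im[...,0],im[...,1],im[...,2];ok=d>0
    red=ok&(R>140)&(G<60)&(B<60)&(P[...,2]>.15)
    print("red",red.sum(),np.round(np.median(P[red],0),4),"zmax",np.round(np.percentile(P[red][:,2],[50,95]),4))
    rt=red&(P[...,2]>np.percentile(P[red][:,2],90)-.004)
    print(" tab top",np.round(P[rt].mean(0),4),np.round(cv2.minAreaRect(P[rt][:,:2].astype(np.float32)),4) if 0 else "", cv2.minAreaRect((P[rt][:,:2]*1000).astype(np.float32)))
    c0=np.median(P[red],0)
    near=np.hypot(P[...,0]-c0[0],P[...,1]-c0[1])<.13
    dial=ok&near&(im.max(-1)<70)&(P[...,2]>.182)&(P[...,2]<.205)
    n,l,s,ct=cv2.connectedComponentsWithStats(dial.astype(np.uint8));k=1+s[1:,4].argmax();dial=l==k
    q=(P[dial][:,:2]*1000).astype(np.float32)
    print("dial",dial.sum(),np.round(np.median(P[dial],0),4),"circle",cv2.minEnclosingCircle(q),"px",ct[k])
    wh=ok&near&(im.min(-1)>150)&(P[...,2]>.14)&(P[...,2]<.175)
    print("top z",np.median(P[wh][:,2]),cv2.minAreaRect((P[wh][:,:2]*1000).astype(np.float32)))
    return rt,dial
E
python3 - <<'E'
from seg import *
im,d=cams.snapshot("top");P=cloud("top",d);report(im,d,P)
z=P[...,2]
for n,(u,v) in dict(hopper=(318,185),cocoa=(276,300),mug=(404,258),tub=(378,215)).items(): print(n,np.round(P[v,u],3))
i=cams.camera_info("wrist");print(np.round(i["tool_from_camera"],3),i["mtx"][0])
E
```

```text
red 112 [ 0.4471 -0.0732  0.1791] zmax [0.1791 0.1815]
 tab top [ 0.4485 -0.0734  0.1797]  ((448.6748046875, -73.54354858398438), (9.171857833862305, 22.35688591003418), 18.825178146362305)
dial 819 [ 0.5199 -0.0513  0.191 ] circle ((523.6500854492188, -51.738136291503906), 28.379518508911133) px [338.81318681 252.38339438]
top z 0.15951012800695263 ((500.1643981933594, -58.156646728515625), (149.24783325195312, 118.681640625), 16.71364974975586)
hopper [ 0.634 -0.02   0.231]
cocoa [0.499 0.058 0.077]
mug [ 0.595 -0.187  0.066]
tub [ 0.673 -0.14   0.105]
[[-0.     0.96   0.281  0.072]
 [ 1.     0.    -0.     0.   ]
 [-0.     0.281 -0.96  -0.143]
 [ 0.     0.     0.     1.   ]] [340.59800771   0.         320.42289205]
```

```bash
python3 -m jog '{"gripper":[0,0,0,0,0,0,0,0,0,0,0,0,0,0,0],"offset":[[0,0,-0.35],[0,0,-0.35],[-0.26,-0.22,0],[-0.26,-0.22,0],[-0.26,-0.22,0],[-0.26,-0.22,0],[-0.26,-0.22,0],[-0.26,-0.22,0],[-0.26,-0.22,0],[-0.26,-0.22,0],[-0.26,-0.22,0],[-0.26,-0.22,0],[-0.26,-0.22,0],[-0.26,-0.22,0],[0,0,0]],"turn":[[0,0,0],[0,0,0],[0,0,0],[0,0,0],[0,0,0],[0,0,0],[0,0,0],[0,0,0],[0,0,0],[0,0,0],[0,0,0],[0,0,0],[0,0,0],[0,0,0],[0,0,0]]}'
python3 - <<'E'
from seg import *
st=status.observe();print({k:np.round(st[k],3).tolist() for k in("clock","q","tool_pos","orientation")})
im,d=cams.snapshot("wrist");save("w1.png",im);P=cloud("wrist",d,st);report(im,d,P)
E
```

```text
clock: 2.62
tool_pos: [0.4845, -0.0477, 0.3356]
orientation: [[-0.934, 0.358, -0.001], [0.358, 0.934, -0.0], [0.001, -0.001, -1.0]]
force: [0.0, 0.6, -0.2]
grip_width: 0.0852
gripper_force: 0.0
{'clock': 2.625, 'q': [-0.098, 0.159, 0.149, 1.561, -0.001, 0.268], 'tool_pos': [0.485, -0.048, 0.336], 'orientation': [[-0.934, 0.358, -0.001], [0.358, 0.934, -0.0], [0.001, -0.001, -1.0]]}
  return _methods._mean(a, axis=axis, dtype=dtype,
  ret = um.true_divide(
Traceback (most recent call last):
  File "seg.py", line 12, in report
    print("red",red.sum(),np.round(np.median(P[red],0),4),"zmax",np.round(np.percentile(P[red][:,2],[50,95]),4))
                                                                          ~~~~~~~~~~~~~^^^^^^^^^^^^^^^^^^^^^
IndexError: index -1 is out of bounds for axis 0 with size 0
```

View pics/w1.png

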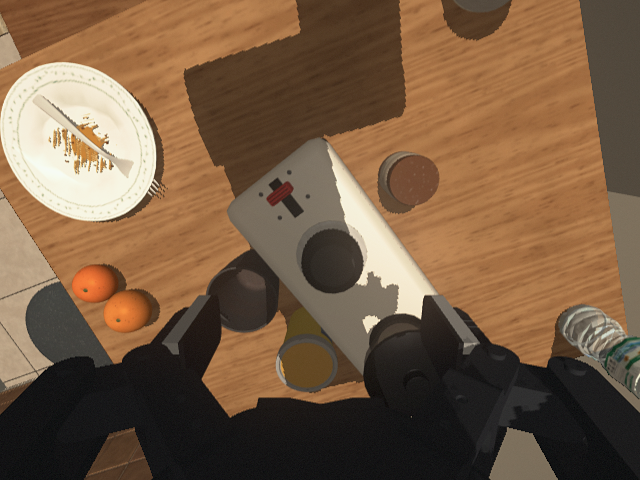

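The wrist view shows the dial at (332,260), the red tab in shade at (279,193) and the hopper at (400,360). I'll loosen the colour thresholds so they work in the shadow.

```bash
sed -i 's/red=ok&.*/red=ok\&(R>80)\&(R>2.5*G)\&(R>2.5*B)\&(P[...,2]>.16)\&(P[...,2]<.2)/; s/im.min(-1)>150/im.min(-1)>90/' seg.py
python3 - <<'E'
from seg import *
st=status.observe()
im,d=cams.snapshot("wrist");P=cloud("wrist",d,st);rt,dl=report(im,d,P)
m=P[dl];m=m[m[:,2]>.188];print(m.shape,m.mean(0), np.round(np.percentile(m,[1,99],axis=0),4))
E
```

```text
red 90 [ 0.4474 -0.0748  0.179 ] zmax [0.179  0.1803]
 tab top [ 0.4476 -0.0743  0.1791]  ((447.53155517578125, -73.1627197265625), (8.752898216247559, 22.86745834350586), 23.099035263061523)
dial 2855 [ 0.5209 -0.0506  0.1908] circle ((522.6436767578125, -51.315399169921875), 28.408952713012695) px [330.23047285 264.43117338]
top z 0.15951832646943565 ((500.2313232421875, -53.215415954589844), (146.2322235107422, 114.8592758178711), 16.250473022460938)
(2726, 3) [ 0.52222541 -0.05085444  0.19085173] [[ 0.4971 -0.0767  0.1888]
 [ 0.5488 -0.0255  0.1926]]
```

```bash
cat > s.py <<'E'
from h import *
st=status.observe();R=np.array(st["orientation"]);print("t%.2f"%st["clock"],"pos",np.round(st["tool_pos"],4),"yaw %.2f"%np.degrees(np.arctan2(R[1,0],R[0,0])),"q6 %.1f"%np.degrees(st["q"][5]),"F",np.round(st["force"],1),"T",np.round(st["ft_torque"],3),"w %.4f g %.1f"%(st["grip_width"],st["gripper_force"]))
E
python3 -m jog '{"gripper":[0,0,0,0,0,0],"offset":[[-0.247,0.07,0],[0,0,0.33],[0,0,0.33],[0,0,0.33],[0,0,0.13],[0,0,0]],"turn":[[0,0,0],[0,0,0],[0,0,0],[0,0,0],[0,0,0],[0,0,0]]}' >/dev/null; python3 s.py
```

```text
t3.48 pos [ 0.5203 -0.047   0.1675] yaw 159.37 q6 15.5 F [-0.5  0.4  0.2] T [-0.005 -0.054  0.013] w 0.0854 g 0.0
```

```bash
python3 -m jog '{"gripper":[0,0],"offset":[[-0.026,-0.02,0],[0,0,0]],"turn":[[0,0,0],[0,0,0]]}' >/dev/null; python3 s.py
python3 -m jog '{"gripper":[1,1,1,1,1,1,1,1],"offset":[[0,0,0],[0,0,0],[0,0,0],[0,0,0],[0,0,0],[0,0,0],[0,0,0],[0,0,0]],"turn":[[0,0,0],[0,0,0],[0,0,0],[0,0,0],[0,0,0],[0,0,0],[0,0,0],[0,0,0]]}' 40 >/dev/null; python3 s.py
```

```text
t3.73 pos [ 0.5253 -0.0526  0.1697] yaw 159.27 q6 15.0 F [0.6 0.2 0.8] T [-0.056 -0.022 -0.01 ] w 0.0855 g 0.0
t4.72 pos [ 0.5246 -0.0523  0.1691] yaw 159.28 q6 15.0 F [-0.8  2.6  4.5] T [ 0.309  0.22  -0.03 ] w 0.0542 g 41.3
```

```bash
cat > ok.py <<'E'
import sys
from h import *
st=status.observe();R=np.array(st["orientation"]);t=st["ft_torque"][2]
print("yaw %.2f"%np.degrees(np.arctan2(R[1,0],R[0,0])),"Tz %.3f"%t,"F",np.round(st["force"],1),"w %.4f"%st["grip_width"])
sys.exit(abs(t)>0.28)
E
python3 -m jog '{"gripper":[1,1],"offset":[[0,0,0],[0,0,0]],"turn":[[0,0,0.022],[0,0,0]]}' >/dev/null; python3 ok.py &&
python3 -m jog '{"gripper":[1,1],"offset":[[0,0,0],[0,0,0]],"turn":[[0,0,0.022],[0,0,0]]}' >/dev/null; python3 ok.py &&
python3 -m jog '{"gripper":[1,1],"offset":[[0,0,0],[0,0,0]],"turn":[[0,0,0.022],[0,0,0]]}' >/dev/null; python3 ok.py &&
python3 -m jog '{"gripper":[1,1],"offset":[[0,0,0],[0,0,0]],"turn":[[0,0,0.022],[0,0,0]]}' >/dev/null; python3 ok.py &&
python3 -m jog '{"gripper":[1,1],"offset":[[0,0,0],[0,0,0]],"turn":[[0,0,0.022],[0,0,0]]}' >/dev/null; python3 ok.py &&
python3 -m jog '{"gripper":[1,1],"offset":[[0,0,0],[0,0,0]],"turn":[[0,0,0.022],[0,0,0]]}' >/dev/null; python3 ok.py &&
python3 -m jog '{"gripper":[1,1],"offset":[[0,0,0],[0,0,0]],"turn":[[0,0,0.022],[0,0,0]]}' >/dev/null; python3 ok.py
```

```text
yaw 155.28 Tz 0.181 F [-0.7  1.9  4.9] w 0.0547
yaw 155.28 Tz 0.181 F [-0.7  1.9  4.9] w 0.0547
yaw 155.28 Tz 0.181 F [-0.7  1.9  4.9] w 0.0547
yaw 155.28 Tz 0.181 F [-0.7  1.9  4.9] w 0.0547
yaw 155.28 Tz 0.181 F [-0.7  1.9  4.9] w 0.0547
yaw 155.28 Tz 0.181 F [-0.7  1.9  4.9] w 0.0547
yaw 155.28 Tz 0.181 F [-0.7  1.9  4.9] w 0.0547False
False
False
False
False
False
False
```

```bash
sed -i 's/sys.exit(.*/sys.exit(int(abs(t)>0.28))/' ok.py
set -e
python3 -m jog '{"gripper":[1,1],"offset":[[0,0,0],[0,0,0]],"turn":[[0,0,0.022],[0,0,0]]}' >/dev/null; python3 ok.py
python3 -m jog '{"gripper":[1,1],"offset":[[0,0,0],[0,0,0]],"turn":[[0,0,0.022],[0,0,0]]}' >/dev/null; python3 ok.py
python3 -m jog '{"gripper":[1,1],"offset":[[0,0,0],[0,0,0]],"turn":[[0,0,0.022],[0,0,0]]}' >/dev/null; python3 ok.py
python3 -m jog '{"gripper":[1,1],"offset":[[0,0,0],[0,0,0]],"turn":[[0,0,0.022],[0,0,0]]}' >/dev/null; python3 ok.py
python3 -m jog '{"gripper":[1,1],"offset":[[0,0,0],[0,0,0]],"turn":[[0,0,0.022],[0,0,0]]}' >/dev/null; python3 ok.py
python3 -m jog '{"gripper":[1,1],"offset":[[0,0,0],[0,0,0]],"turn":[[0,0,0.022],[0,0,0]]}' >/dev/null; python3 ok.py
python3 -m jog '{"gripper":[1,1],"offset":[[0,0,0],[0,0,0]],"turn":[[0,0,0.022],[0,0,0]]}' >/dev/null; python3 ok.py
```

```text
yaw 151.30 Tz 0.030 F [-1.1  2.5  6. ] w 0.0548
yaw 147.34 Tz -0.107 F [-1.3  1.5  5.6] w 0.0544
yaw 143.37 Tz -0.224 F [-0.1  1.3  5.9] w 0.0546
yaw 139.42 Tz -0.067 F [-0.4  2.   5. ] w 0.0549
yaw 135.48 Tz 0.109 F [-1.3  2.2  4.8] w 0.0548
yaw 131.51 Tz 0.048 F [-0.2  1.3  4.9] w 0.0548
yaw 127.54 Tz -0.076 F [-0.9  1.9  4.9] w 0.0545
```

```bash

set -e
python3 -m jog '{"gripper":[1,1],"offset":[[0,0,0],[0,0,0]],"turn":[[0,0,0.022],[0,0,0]]}' >/dev/null; python3 ok.py
python3 -m jog '{"gripper":[1,1],"offset":[[0,0,0],[0,0,0]],"turn":[[0,0,0.022],[0,0,0]]}' >/dev/null; python3 ok.py
python3 -m jog '{"gripper":[1,1],"offset":[[0,0,0],[0,0,0]],"turn":[[0,0,0.022],[0,0,0]]}' >/dev/null; python3 ok.py
python3 -m jog '{"gripper":[1,1],"offset":[[0,0,0],[0,0,0]],"turn":[[0,0,0.022],[0,0,0]]}' >/dev/null; python3 ok.py
python3 -m jog '{"gripper":[1,1],"offset":[[0,0,0],[0,0,0]],"turn":[[0,0,0.022],[0,0,0]]}' >/dev/null; python3 ok.py
python3 -m jog '{"gripper":[1,1],"offset":[[0,0,0],[0,0,0]],"turn":[[0,0,0.022],[0,0,0]]}' >/dev/null; python3 ok.py
python3 -m jog '{"gripper":[1,1],"offset":[[0,0,0],[0,0,0]],"turn":[[0,0,0.022],[0,0,0]]}' >/dev/null; python3 ok.py
python3 -m jog '{"gripper":[1,1],"offset":[[0,0,0],[0,0,0]],"turn":[[0,0,0.022],[0,0,0]]}' >/dev/null; python3 ok.py
python3 -m jog '{"gripper":[1,1],"offset":[[0,0,0],[0,0,0]],"turn":[[0,0,0.022],[0,0,0]]}' >/dev/null; python3 ok.py
python3 -m jog '{"gripper":[1,1],"offset":[[0,0,0],[0,0,0]],"turn":[[0,0,0.022],[0,0,0]]}' >/dev/null; python3 ok.py
python3 -m jog '{"gripper":[1,1],"offset":[[0,0,0],[0,0,0]],"turn":[[0,0,0.022],[0,0,0]]}' >/dev/null; python3 ok.py
python3 -m jog '{"gripper":[1,1],"offset":[[0,0,0],[0,0,0]],"turn":[[0,0,0.022],[0,0,0]]}' >/dev/null; python3 ok.py
python3 -m jog '{"gripper":[1,1],"offset":[[0,0,0],[0,0,0]],"turn":[[0,0,0.022],[0,0,0]]}' >/dev/null; python3 ok.py
python3 -m jog '{"gripper":[1,1],"offset":[[0,0,0],[0,0,0]],"turn":[[0,0,0.022],[0,0,0]]}' >/dev/null; python3 ok.py
```

```text
yaw 123.57 Tz -0.111 F [-1.   2.1  5.7] w 0.0546
yaw 119.62 Tz -0.066 F [-0.7  2.2  5.7] w 0.0547
yaw 115.68 Tz 0.180 F [-0.7  2.5  5.2] w 0.0548
yaw 111.71 Tz 0.026 F [-0.4  2.1  4.3] w 0.0548
yaw 107.74 Tz -0.045 F [-0.1  2.5  4.7] w 0.0551
yaw 103.77 Tz -0.079 F [-0.4  1.3  5.6] w 0.0546
yaw 99.82 Tz -0.053 F [-0.1  1.9  5.6] w 0.0546
yaw 95.88 Tz 0.114 F [-0.4  2.8  5.5] w 0.0546
yaw 91.91 Tz 0.053 F [-0.9  1.9  4.5] w 0.0548
yaw 87.94 Tz -0.062 F [-0.4  1.8  5.7] w 0.0546
yaw 83.97 Tz -0.132 F [-0.9  0.6  6.2] w 0.0542
yaw 80.02 Tz -0.136 F [-0.3  1.5  4.9] w 0.0550
yaw 76.08 Tz 0.153 F [-0.8  2.1  5. ] w 0.0546
yaw 72.11 Tz 0.044 F [0.3 1.4 5. ] w 0.0548
```

```bash

set -e
python3 -m jog '{"gripper":[1,1],"offset":[[0,0,0],[0,0,0]],"turn":[[0,0,0.022],[0,0,0]]}' >/dev/null; python3 ok.py
python3 -m jog '{"gripper":[1,1],"offset":[[0,0,0],[0,0,0]],"turn":[[0,0,0.022],[0,0,0]]}' >/dev/null; python3 ok.py
python3 -m jog '{"gripper":[1,1],"offset":[[0,0,0],[0,0,0]],"turn":[[0,0,0.022],[0,0,0]]}' >/dev/null; python3 ok.py
python3 -m jog '{"gripper":[1,1],"offset":[[0,0,0],[0,0,0]],"turn":[[0,0,0.011],[0,0,0]]}' >/dev/null; python3 ok.py
python3 -m jog '{"gripper":[1,1],"offset":[[0,0,0],[0,0,0]],"turn":[[0,0,0.011],[0,0,0]]}' >/dev/null; python3 ok.py
python3 -m jog '{"gripper":[1,1],"offset":[[0,0,0],[0,0,0]],"turn":[[0,0,0.011],[0,0,0]]}' >/dev/null; python3 ok.py
```

```text
yaw 68.14 Tz -0.053 F [-0.4  1.4  4.9] w 0.0548
yaw 64.17 Tz -0.117 F [-0.6  1.6  4.5] w 0.0547
yaw 60.21 Tz -0.200 F [-0.1  1.1  5. ] w 0.0547
yaw 58.29 Tz 0.157 F [0.3 2.6 4.3] w 0.0547
yaw 56.33 Tz 0.392 F [-0.2  2.   5.2] w 0.0543
```

```bash

python3 -m jog '{"gripper":[1,1,1],"offset":[[0,0,0],[0,0,0],[0,0,0]],"turn":[[0,0,0.006],[0,0,0],[0,0,0]]}' >/dev/null; python3 ok.py
python3 -m jog '{"gripper":[1,1,1,1,1,1],"offset":[[0,0,0],[0,0,0],[0,0,0],[0,0,0],[0,0,0],[0,0,0]],"turn":[[0,0,-0.04],[0,0,-0.04],[0,0,-0.04],[0,0,-0.04],[0,0,-0.04],[0,0,0]]}' >/dev/null; python3 ok.py
python3 -m jog '{"gripper":[1,1,1,1,1,1],"offset":[[0,0,0],[0,0,0],[0,0,0],[0,0,0],[0,0,0],[0,0,0]],"turn":[[0,0,-0.04],[0,0,-0.04],[0,0,-0.04],[0,0,-0.04],[0,0,-0.04],[0,0,0]]}' >/dev/null; python3 ok.py; python3 s.py
```

```text
yaw 55.27 Tz 0.342 F [-0.2  2.6  5.3] w 0.0546
yaw 91.34 Tz -0.003 F [-1.1  2.5  5.3] w 0.0545
yaw 127.34 Tz -0.048 F [-0.4  2.6  4.9] w 0.0548
t13.35 pos [ 0.5247 -0.0523  0.1691] yaw 127.34 q6 47.0 F [-0.4  2.6  4.9] T [ 0.299  0.22  -0.048] w 0.0548 g 41.4
```

```bash

python3 -m jog '{"gripper":[1,1,1,1,1,1,1,1,1,1],"offset":[[0,0,0],[0,0,0],[0,0,0],[0,0,0],[0,0,0],[0,0,0],[0,0,0],[0,0,0],[0,0,0],[0,0,0]],"turn":[[0,0,0],[0,0,0],[0,0,0.05],[0,0,0.05],[0,0,0.05],[0,0,0.05],[0,0,0.05],[0,0,0.05],[0,0,0.05],[0,0,0]]}' 60 >/dev/null; python3 ok.py
set -e
python3 -m jog '{"gripper":[1,1],"offset":[[0,0,0],[0,0,0]],"turn":[[0,0,0.018],[0,0,0]]}' >/dev/null; python3 ok.py
python3 -m jog '{"gripper":[1,1],"offset":[[0,0,0],[0,0,0]],"turn":[[0,0,0.013],[0,0,0]]}' >/dev/null; python3 ok.py
python3 -m jog '{"gripper":[1],"offset":[[0,0,0]],"turn":[[0,0,0]]}' >/dev/null; python3 ok.py
python3 -m jog '{"gripper":[1],"offset":[[0,0,0]],"turn":[[0,0,0.011]]}' >/dev/null; python3 ok.py

```

```text
yaw 64.10 Tz -0.092 F [0.2 2.5 6.5] w 0.0540
yaw 60.93 Tz -0.210 F [0.3 1.9 7.6] w 0.0543
yaw 58.64 Tz 0.089 F [-0.2  1.7  5.3] w 0.0539
yaw 58.66 Tz 0.057 F [-0.7  3.2  7.6] w 0.0540
yaw 56.68 Tz 0.507 F [-1.2  4.2  6.4] w 0.0543
```

```bash
for i in 1 2 3; do
python3 -m jog '{"gripper":[1],"offset":[[0,0,0]],"turn":[[0,0,0]]}' >/dev/null; python3 ok.py; done; true
```

```text
yaw 56.69 Tz 0.375 F [0.  2.6 6. ] w 0.0539
yaw 56.72 Tz 0.324 F [-1.5  2.7  7.3] w 0.0541
yaw 56.72 Tz 0.315 F [-0.9  2.1  6.5] w 0.0540
```

```bash
for i in 1 2; do
python3 -m jog '{"gripper":[1,1],"offset":[[0,0,0],[0,0,0]],"turn":[[0,0,0.006],[0,0,0]]}' >/dev/null; python3 ok.py; 
python3 -m jog '{"gripper":[1],"offset":[[0,0,0]],"turn":[[0,0,0]]}' >/dev/null; python3 ok.py
python3 -m jog '{"gripper":[1],"offset":[[0,0,0]],"turn":[[0,0,0]]}' >/dev/null; python3 ok.py; done; true
```

```text
yaw 55.62 Tz 0.306 F [-0.1  2.   6.4] w 0.0540
yaw 55.63 Tz 0.331 F [-0.6  3.1  7.1] w 0.0542
yaw 55.63 Tz 0.335 F [-1.2  2.   7.2] w 0.0541
yaw 54.54 Tz 0.330 F [-0.3  2.7  6.7] w 0.0544
yaw 54.55 Tz 0.316 F [-0.3  1.3  6.4] w 0.0542
yaw 54.55 Tz 0.316 F [0.1 2.  6.7] w 0.0541
```

```bash

python3 -m jog '{"gripper":[1,1],"offset":[[0,0,0],[0,0,0]],"turn":[[0,0,-0.0115],[0,0,0]]}' >/dev/null; python3 ok.py; 
python3 -m jog '{"gripper":[1,1],"offset":[[0,0,0],[0,0,0]],"turn":[[0,0,-0.0115],[0,0,0]]}' >/dev/null; python3 ok.py
python3 -m jog '{"gripper":[1],"offset":[[0,0,0]],"turn":[[0,0,0]]}' >/dev/null; python3 ok.py
python3 -m jog '{"gripper":[1,1],"offset":[[0,0,0],[0,0,0]],"turn":[[0,0,-0.022],[0,0,0]]}' >/dev/null; python3 ok.py
python3 -m jog '{"gripper":[1,1],"offset":[[0,0,0],[0,0,0]],"turn":[[0,0,-0.022],[0,0,0]]}' >/dev/null; python3 ok.py; true
```

```text
yaw 56.66 Tz 0.518 F [-1.7  2.4  7.5] w 0.0542
yaw 58.70 Tz 0.093 F [0.3 2.1 6.2] w 0.0543
yaw 58.67 Tz 0.117 F [-0.   2.1  6.7] w 0.0538
yaw 62.66 Tz -0.091 F [-0.1  1.9  6.5] w 0.0540
yaw 66.63 Tz -0.047 F [-0.4  2.9  6.3] w 0.0542
```

```bash

python3 -m jog '{"gripper":[1,1,1,1,1,1,1,1,1,1],"offset":[[0,0,0],[0,0,0],[0,0,0],[0,0,0],[0,0,0],[0,0,0],[0,0,0],[0,0,0],[0,0,0],[0,0,0]],"turn":[[0,0,-0.05],[0,0,-0.05],[0,0,-0.05],[0,0,-0.05],[0,0,-0.05],[0,0,-0.05],[0,0,-0.05],[0,0,-0.05],[0,0,0],[0,0,0]]}' >/dev/null; python3 ok.py
python3 -m jog '{"gripper":[1,1],"offset":[[0,0,0],[0,0,0]],"turn":[[0,0,0],[0,0,0]]}' >/dev/null; python3 ok.py; python3 s.py
```

```text
yaw 138.59 Tz 0.122 F [-1.4  1.6  6.5] w 0.0543
yaw 138.59 Tz 0.112 F [-1.8  2.3  6.6] w 0.0537
t19.35 pos [ 0.5246 -0.0522  0.1693] yaw 138.59 q6 35.7 F [-1.8  2.3  6.6] T [0.246 0.383 0.112] w 0.0537 g 61.8
```

```bash

python3 -m jog '{"gripper":[1,1],"offset":[[0,0,0],[0,0,0]],"turn":[[0,0,-0.007],[0,0,0]]}' >/dev/null; python3 ok.py
python3 -m jog '{"gripper":[0,0,0,0,0,0],"offset":[[0,0,0],[0,0,0],[0,0,0],[0,0,0],[0,0,0],[0,0,0]],"turn":[[0,0,0],[0,0,0],[0,0,0],[0,0,0],[0,0,0],[0,0,0]]}' >/dev/null; python3 s.py
```

```text
yaw 139.85 Tz -0.059 F [-1.1  2.4  6.2] w 0.0541
t20.35 pos [ 0.5243 -0.0525  0.1683] yaw 139.83 q6 34.5 F [-0.7  0.1 -0.3] T [ 0.033  0.017 -0.021] w 0.0855 g 0.0
```

```bash

python3 -m jog '{"gripper":[0,0,0,0,1,1,1,1,1,1,1,1],"offset":[[0,0,-0.28],[0,0,-0.28],[0.193,-0.285,0],[0.193,-0.285,0],[0,0,0],[0,0,0],[0,0,0],[0,0,0],[0,0,0],[0,0,0],[0,0,0],[0,0,0]],"turn":[[0,0,0],[0,0,0],[0,0,0],[0,0,0],[0,0,-0.0525],[0,0,-0.0525],[0,0,-0.0525],[0,0,-0.0525],[0,0,-0.0525],[0,0,-0.0525],[0,0,0],[0,0,0]]}' 20 >/dev/null
python3 s.py; python3 - <<'E'
from seg import *
st=status.observe();im,d=cams.snapshot("wrist");save("w2.png",im);P=cloud("wrist",d,st)
try: report(im,d,P)
except Exception as e: print(e)
im,d=cams.snapshot("top");save("t2.png",im)
E
```

```text
t21.85 pos [ 0.4249 -0.0805  0.2523] yaw -163.68 q6 -27.0 F [ 0.3 -0.  -0.1] T [-0.041 -0.034 -0.007] w -0.0005 g 0.0
red 76 [ 0.4464 -0.0827  0.1784] zmax [0.1784 0.1796]
 tab top [ 0.4479 -0.0807  0.1786]  ((445.88055419921875, -77.23060607910156), (7.75144100189209, 20.499608993530273), 37.83049774169922)
dial 339 [ 0.5211 -0.0516  0.1912] circle ((520.8165283203125, -51.76604461669922), 12.863097190856934) px [320.51032448 388.77581121]
top z 0.15941921772626108 ((463.3888244628906, -63.78185272216797), (78.4392318725586, 113.63386535644531), 15.785604476928711)
```

View pics/w2.png

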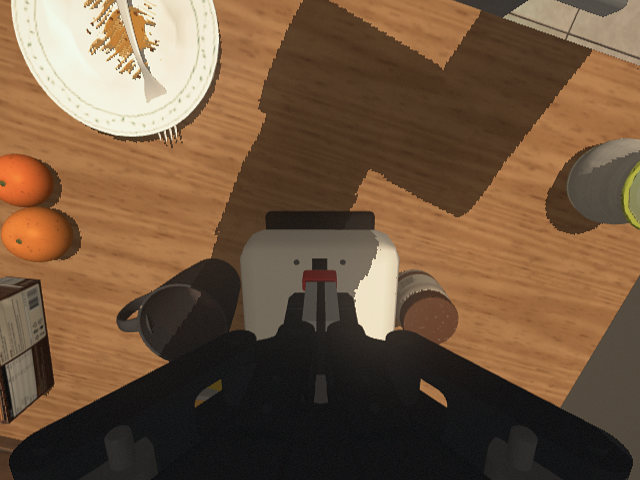

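The wrist view shows the closed fingers lined up with the grinder and centred on the tab, which is at (320,275). The mug and cocoa are well clear. I'll lower in front of the tab and push.

```bash

python3 -m jog '{"gripper":[1,1,1],"offset":[[0,0,0.28],[0,0,0.27],[0,0,0]],"turn":[[0,0,0],[0,0,0],[0,0,0]]}' >/dev/null;python3 s.py
python3 -m jog '{"gripper":[1,1],"offset":[[-0.033,0,0],[0,0,0]],"turn":[[0,0,0],[0,0,0]]}' >/dev/null;python3 s.py
python3 -m jog '{"gripper":[1,1],"offset":[[-0.033,0,0],[0,0,0]],"turn":[[0,0,0],[0,0,0]]}' >/dev/null;python3 s.py
```

```text
t22.32 pos [ 0.423  -0.0802  0.168 ] yaw -163.54 q6 -27.2 F [-0.7  0.4  0.7] T [-0.065  0.038 -0.02 ] w 0.0002 g 0.0
t22.57 pos [ 0.4312 -0.0792  0.1714] yaw -163.48 q6 -26.9 F [ 0.1  0.4 -0.2] T [-0.01   0.016  0.021] w -0.0002 g 0.0
t22.82 pos [ 0.435  -0.0777  0.1703] yaw -163.46 q6 -26.7 F [ 0.   0.3 -0. ] T [0.023 0.046 0.015] w 0.0000 g 0.0
```

```bash
cat > f.py <<'E'
import sys
from h import *
st=status.observe();f=np.array(st["force"]);print(np.round(st["tool_pos"],4),np.round(f,1));sys.exit(int(np.linalg.norm(f)>8))
E
set -e
python3 -m jog '{"gripper":[1,1],"offset":[[-0.027,0,0.01],[0,0,0]],"turn":[[0,0,0],[0,0,0]]}' >/dev/null;python3 f.py
python3 -m jog '{"gripper":[1,1],"offset":[[-0.02,0,0],[0,0,0]],"turn":[[0,0,0],[0,0,0]]}' >/dev/null;python3 f.py
python3 -m jog '{"gripper":[1,1],"offset":[[-0.02,0,0],[0,0,0]],"turn":[[0,0,0],[0,0,0]]}' >/dev/null;python3 f.py
python3 -m jog '{"gripper":[1,1],"offset":[[-0.02,0,0],[0,0,0]],"turn":[[0,0,0],[0,0,0]]}' >/dev/null;python3 f.py
python3 -m jog '{"gripper":[1,1],"offset":[[-0.013,0,0],[0,0,0]],"turn":[[0,0,0],[0,0,0]]}' >/dev/null;python3 f.py
python3 -m jog '{"gripper":[1,1],"offset":[[-0.013,0,0],[0,0,0]],"turn":[[0,0,0],[0,0,0]]}' >/dev/null;python3 f.py
python3 -m jog '{"gripper":[1,1],"offset":[[-0.013,0,0],[0,0,0]],"turn":[[0,0,0],[0,0,0]]}' >/dev/null;python3 f.py
```

```text
[ 0.4385 -0.0765  0.1682] [ 0.6 -0.6 -0.6]
[ 0.4412 -0.0756  0.1682] [-1.  -0.2  0.1]
[ 0.4439 -0.0748  0.1682] [-3.1 -2.1  0.6]
[ 0.4442 -0.0747  0.1682] [-14.2  -7.    9.4]
```

```bash
python3 - <<'E'
from seg import *
st=status.observe();im,d=cams.snapshot("wrist");P=cloud("wrist",d,st)
im2,d2=cams.snapshot("top");P2=cloud("top",d2)
for a,b,c in((im,d,P),(im2,d2,P2)):
    try: report(a,b,c)
    except Exception as e: print(e)
a=cv2.resize(im[180:360,200:440],(400,300),interpolation=2);b=cv2.resize(im2[210:330,280:440],(400,300),interpolation=2)
save("c3.png",np.hstack([a,b]))
E
```

```text
index -1 is out of bounds for axis 0 with size 0
index -1 is out of bounds for axis 0 with size 0
  return _methods._mean(a, axis=axis, dtype=dtype,
  ret = um.true_divide(
```

View pics/c3.png

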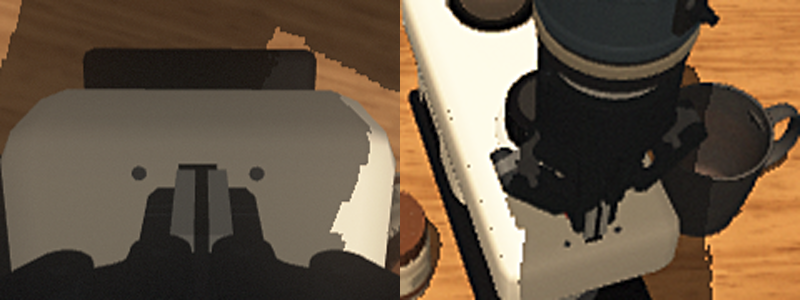

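Both views show the fingers in front of the tab and hiding it. The tool position suggests the slide is home at its stop, so I'll back off, rise and check.

```bash

python3 -m jog '{"gripper":[1,1,1,1,1,1,1],"offset":[[0.08,0,0],[0,0,-0.3],[0,0,-0.3],[0.35,0,-0.2],[0.35,0,0],[0.35,0,0],[0,0,0]],"turn":[[0,0,0],[0,0,0],[0,0,0],[0,0,0],[0,0,0],[0,0,0],[0,0,0]]}' >/dev/null;python3 s.py
python3 - <<'E'
from seg import *
im2,d2=cams.snapshot("top");P2=cloud("top",d2)
rt,dl=report(im2,d2,P2);t=P2[rt].mean(0)
print("along g",(t[:2]-[.5232,-.0515])@[.958,.286])
save("c4.png",cv2.resize(im2[150:350,240:460],(660,600),interpolation=2))
E
```

```text
t24.80 pos [ 0.2823 -0.1225  0.2889] yaw -163.62 q6 -39.9 F [0.2 0.2 0.3] T [-0.008  0.001  0.052] w 0.0001 g 0.0
red 142 [ 0.4567 -0.0707  0.178 ] zmax [0.178  0.1813]
 tab top [ 0.4584 -0.0708  0.1797]  ((458.9541320800781, -70.89085388183594), (9.772272109985352, 23.32678985595703), 18.529218673706055)
dial 809 [ 0.5208 -0.0512  0.1912] circle ((524.0899047851562, -51.297569274902344), 28.879690170288086) px [338.83436341 252.14585909]
top z 0.15949155875933974 ((504.5323486328125, -57.334251403808594), (160.71499633789062, 123.93415832519531), 16.166616439819336)
along g -0.06759198905536738
```

View pics/c4.png

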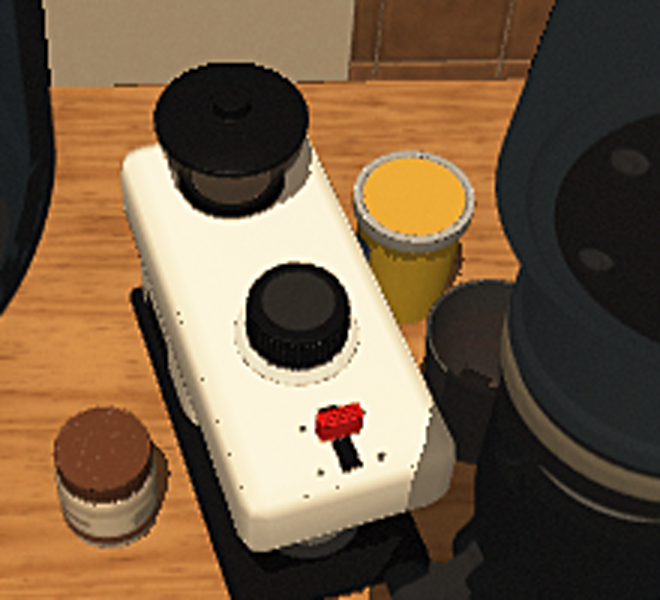

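The picture shows the tab at (340,420), at the dial end of its slot and 67.6 mm from the dial's axis, which is fully home. The dial, jar and tub haven't moved, and nothing is being touched.

```bash
python3 -c "
from cell import bot
print(bot.hand_in())"
```

```text
the job is handed in; nothing more can be done
None
```

I handed the job in: the dial was turned to the end stop and backed off four clicks, the lock slide was pushed home (camera puts the tab 67.6 mm from the dial's axis), and the arm ended clear of everything; the jar and tub look unmoved, but the arm partly hid the mug in the last picture, and no pass or fail verdict came back.

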